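# Open the red frit hopper's slide gate to the mark

### The job

The red colour hopper on the glassblower's bench is empty and is to be brushed out through its throat: pull its stiff slide gate out by the black upright handle until the handle stands level with the yellow marks on the two guide rails (60 mm open), then let go. Leave the blue hopper's gate as it is and the green glass vase standing where it is.

Things in the scene. Friction and masses are not known exactly. Their poses are not given: they have to be found in the camera images.
- red_gate (a joint): Slide gate under the red hopper, in m: 0 = shut, 0.060 = handle's middle level with the middle of the yellow marks, 0.100 = end of travel; starts between 0 and 0.020. Grows as the gate is pulled out along -x of point red_handle. Sliding friction about 8 N plus light drag; it stays where it is left.
- red_handle (a point): Centre of the red gate's black upright grip, 16 (x) x 30 (y) x 55 mm tall; moves with the gate. Its -x = opening direction (level), z up. Grip top 23 mm above the point, gate's flat top 32 mm below; rails 52 mm either side, tops 28 mm below, each with a yellow mark 24 mm long. The fixed red funnel, 144 mm across, 202 mm high, has its axis 175 mm along +x when shut.
- blue_handle (a point): The same point on the gate of the other hopper, which is alike but painted blue; to be left alone.
- vase_middle (a point): Middle of a loose green glass vase, 80 mm across and 130 mm tall, standing on the bench beside the hoppers; this point is 65 mm above its foot. To be left standing where it is.
Not all that is in view belongs to the job. Several things look just like the part that bears vase_middle: the one meant starts nearest to the robot's base.

How it is judged:
By the outcome, as a careful person would: the job done as asked, in the order asked, and still so for the second after the job is handed in, with the robot touching nothing.
It also fails if it takes over 27 s, if anything falls off the work surface, if the arm or the gripper's body presses on something with over 40 N, if the wrist force passes 120 N, or if a joint passes its speed limit or range.

### The arm

A 6-joint arm with a two-finger parallel gripper is mounted at the origin on the work surface. World frame = base frame: x ahead of the robot, y to its left, z up, the work surface at z = 0. Lengths are in m, angles in rad, forces in N, time in s.
With the tool pointing down it reaches from about 0.325 to 0.925 m from the base axis. Payload 3.1 kg.
Tool frame: the origin (TCP) lies on the mounting face of the last link; the fingertips stand 173 mm ahead of it and the grasp point (between the pads) lies 155 mm ahead of it (robot.tcp_to_grasp is the distance from the TCP to the grasp point, in m); z points along the fingers, y is the line along which they close (so a half turn about z gives the same grasp; the last joint's range is limited). The gripper opens to 85 mm and grips with 20 to 120 N. Pads are 22 mm wide; open, the fingers measure 114 mm over their backs; the gripper's body (76 mm by 85 mm) begins 54 mm behind the grasp point. The pads swing forward as they close: fully open they stand 13 mm farther back than shut.
Start: joints at [-1.399, 0.217, 1.613, -0, 1.311, -0.112], TCP at [0.175, -0.6, 0.405] pointing down, gripper open.
Joint ranges: [-2.75, 2.75], [-0.78, 2.1], [0.31, 2.55], [-1.13, 4.27], [0.13, 2.63], [-2.58, 2.58]. Speed limits (rad/s): [2.79, 2.79, 3.14, 3.14, 3.14, 3.14].

### API

Orientations are given as a unit quaternion [x, y, z, w].
In Python, from plant import robot, cams, spotter gives the robot as it stands.
- The arm moves only by the tool jog_arm, never from a script. Its arguments are lists of equal length, an entry for each row: "travel": the shift along the tool's x, y, z in mm, a list of three; "turn": the turn, a rotation vector about the tool's x, y, z in rad, a list of three; "jaw": the finger opening in mm, from 0 to 85.4. A call has 1 to 12 rows; each row shifts and turns the commanded pose from where the row before left it, along the tool's axes as they then stand; what a row does not reach is not made up. A row lasts 1/10 s, in which the tool goes at most 50 mm and 8.59 degrees, less where a joint would pass 70% of its speed; a pose out of reach is approached as far as the arm can. A call with a gripper value outside its range is refused whole. The fingers move at their own pace and stop on an object; "grip_force" is the grip in N (left out, the last holds). Time passes only in rows, so rows that do not move let the fingers close. It gives the time, the measured TCP pose, the force, the opening and the grip force at its end, in the units of the state.
- robot.get_obs(): the state, without advancing time (a new reading comes with each control period).
- cams.read_camera(name): name is "scene" or "side" or "wrist"; returns a dict with "frame" (420x560x3 uint8, blue, green, red), "mtx" (3x3 intrinsics, pixels), "xyz" and "rotation" of the camera in the world. Camera axes: x right, y down, z forward; pixel columns grow to the right and rows downward; lengths in m; the calibration is good to about 2 mm. A picture is of the moment at which its call begins. There is no depth.
- robot.hand_in(): hands the job in; it is judged then, once.
Trained networks look in the newest picture that a camera, given by its name, has taken for a name from the list of things; names that differ only in an ending like _2 or _b are one class to them, and where a whole thing is asked for, a point or a joint stands for the part that bears it (a point fixed in the world has none). Each returns a list of dicts, best first, with "conf" (0 to 1); they miss things now and then, are a little off and sometimes report something else, mostly with a low value. They report only what shows in the picture. A call takes as long as a camera call. They do not tell look-alikes from the thing itself.
- spotter.recognise(query, camera): "at" ([column, row] in pixels, amid what is visible of it).
The state is a dict: "t": time; "q": joint angles; "dq": joint speeds; "effort": joint torques, N m; "position": TCP position; "tcp_rot": TCP orientation; "ft_force": force on the tool from outside, world axes, zero at the start; "wrist_torque": the same for the moment, N m; "finger_gap": finger opening in m; "finger_force": force on a finger pad.
Only numpy, scipy, OpenCV 4.12 (cv2) and the standard library are available. Lean on these libraries where they do the work, as an engineer would, in place of code of your own. Each camera call takes 0.05 s, during which the arm holds its last target. There are 200 camera calls.

## Working session

There is one attempt and no reset: what is moved stays moved. The work goes in short steps, Python scripts to look and compute and a tool call to move; the robot and the scene stay as the last step left them, time stands still between calls to the robot, and variables do not carry over. Pictures are saved under pics/ and viewed, at most 10 in all, crops included, and the job is handed in when it is done.

Besides the shell and the picture viewer there is one more tool, called after "Call:" as a command line: name --argument value ..., lists and objects as JSON in quotes. jog_arm: Moves the arm, as the interface text tells. Its arguments: {"type":"object","properties":{"travel":{"type":"array"},"turn":{"type":"array"},"jaw":{"type":"array"},"grip_force":{"type":"number"}},"required":["travel","turn","jaw"]}

```bash
mkdir -p pics; cat > h.py <<'E'
import numpy as np, cv2, json
from plant import robot, cams, spotter
def ray(c,px):
    d=np.linalg.inv(c['mtx'])@np.array([px[0],px[1],1.]); d=np.array(c['rotation'])@d
    return np.array(c['xyz']),d/np.linalg.norm(d)
def onz(c,px,z):
    o,d=ray(c,px); return o+d*(z-o[2])/d[2]
def proj(c,p):
    v=np.array(c['rotation']).T@(np.array(p)-c['xyz']); v=c['mtx']@v; return v[:2]/v[2]
def tri(rs):
    A=0;b=0
    for o,d in rs:
        M=np.eye(3)-np.outer(d,d);A=A+M;b=b+M@o
    return np.linalg.solve(A,b)
E
python3 - <<'E'
from h import *
ims=[]
for n in ['scene','side']:
    c=cams.read_camera(n); ims.append(c['frame']); cv2.imwrite(f'pics/{n}0.png',cv2.resize(c['frame'],(784,588)))
    print(n,np.round(c['xyz'],3))
    for q in ['red_gate','red_handle','blue_handle','vase_middle']:
        for r in spotter.recognise(q,n): print(q,np.round(r['at'],1),round(r['conf'],2), np.round(onz(c,r['at'],.1),3))
o=robot.get_obs();print(o['t'],o['position'],o['tcp_rot'])
E
```

```text
scene [1.18  0.461 0.925]Traceback (most recent call last):
  File "<stdin>", line 7, in <module>
  File "h.py", line 7, in onz
    o,d=ray(c,px); return o+d*(z-o[2])/d[2]
        ~~~^^^^^^
  File "h.py", line 4, in ray
    d=np.linalg.inv(c['mtx'])@np.array([px[0],px[1],1.]); d=np.array(c['rotation'])@d
                                                            ~~~~~~~~~~~~~~~~~~~~~~~^~
ValueError: matmul: Input operand 1 has a mismatch in its core dimension 0, with gufunc signature (n?,k),(k,m?)->(n?,m?) (size 3 is different from 4)
```

View pics/scene0.png

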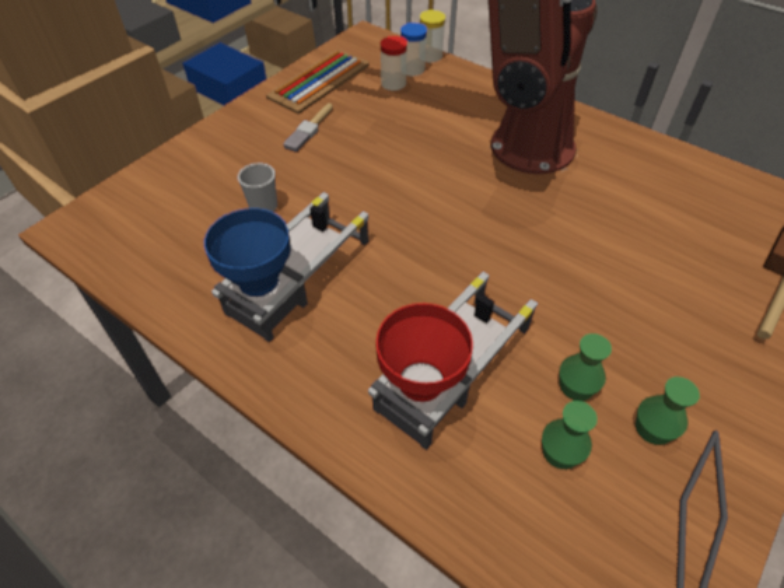

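The scene picture shows the red hopper at (425,350), its handle at (484,306) and yellow marks at (480,282) and (527,310). The vases are at (583,370), (665,410) and (568,440). The calibration rotation turned out to be a quaternion, so I'll fix that in the helper.

```bash
sed -i "s/^def ray/from scipy.spatial.transform import Rotation as R\ndef cam(n):\n    c=cams.read_camera(n); c['rotation']=R.from_quat(c['rotation']).as_matrix(); return c\ndef ray/" h.py
python3 - <<'E'
from h import *
D={}
for n in ['scene','side']:
    c=cam(n); cv2.imwrite(f'pics/{n}1.png',cv2.resize(c['frame'],(784,588)))
    print(n,np.round(c['xyz'],3))
    for q in ['red_gate','red_handle','blue_handle','vase_middle']:
        for r in spotter.recognise(q,n):
            print(q,np.round(r['at'],1),round(r['conf'],2), np.round(onz(c,r['at'],.1),3)); D.setdefault((q,n),ray(c,r['at']))
    hsv=cv2.cvtColor(c['frame'],cv2.COLOR_BGR2HSV)
    m=cv2.inRange(hsv,(24,150,120),(35,255,255)); k,_,s,ce=cv2.connectedComponentsWithStats(m)
    for i in range(1,k):
        if s[i,4]>10: print('yel',np.round(ce[i],1),s[i,4],np.round(onz(c,ce[i],.09),3))
for q in ['red_handle','blue_handle','vase_middle']:
    if (q,'scene') in D and (q,'side') in D: print(q,np.round(tri([D[q,'scene'],D[q,'side']]),3))
o=robot.get_obs();print(o['t'],o['position'],o['tcp_rot'])
E
```

```text
scene [1.18  0.461 0.925]
red_gate [338.3 240.5] 0.68 [0.641 0.225 0.1  ]
red_handle [338.5 237.1] 0.66 [0.632 0.22  0.1  ]
blue_handle [217.  177.5] 0.84 [ 0.664 -0.141  0.1  ]
vase_middle [406.9 313.6] 0.74 [0.711 0.438 0.1  ]
vase_middle [418.3 263.5] 0.71 [0.585 0.402 0.1  ]
vase_middle [475.1 295. ] 0.7 [0.583 0.534 0.1  ]
yel [308.5  12.1] 132 [-0.238 -0.474  0.09 ]
yel [225.7 143.6] 21 [ 0.544 -0.219  0.09 ]
yel [255.  157.6] 29 [ 0.537 -0.115  0.09 ]
yel [340.4 201.5] 27 [0.528 0.161 0.09 ]
yel [375.2 222.2] 40 [0.533 0.264 0.09 ]
side [ 0.52  -0.843  0.997]
red_gate [275.  186.1] 0.86 [0.639 0.171 0.1  ]
red_handle [274.2 187.1] 0.65 [0.636 0.167 0.1  ]
blue_handle [301.2 289.5] 0.6 [ 0.651 -0.199  0.1  ]
vase_middle [240.6 154.9] 0.88 [0.552 0.332 0.1  ]
vase_middle [276.6 145.9] 0.74 [0.669 0.361 0.1  ]
vase_middle [234.6 123.4] 0.64 [0.546 0.508 0.1  ]
red_handle [0.629 0.208 0.074]
blue_handle [ 0.65  -0.169  0.065]
vase_middle [ 0.593  0.45  -0.023]
0.6 [ 0.17501298 -0.60000404  0.40470531] [ 9.89948618e-01  1.41427485e-01 -9.34201989e-07  8.96871212e-06]
```

View pics/side1.png

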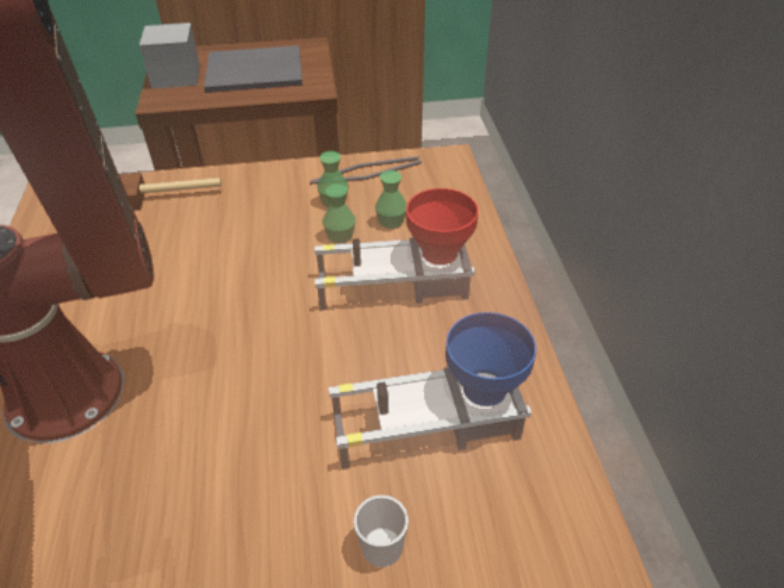

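The side picture shows the red hopper at (440,225), its handle at (357,252) and its marks at (328,247) and (330,281). The detector's "handle" is really the centre of the gate, so I'll segment the dark grip itself.

```bash
python3 - <<'E'
from h import *
H={'scene':(345.7,218.6),'side':(255,180)}
Y={'scene':[(340.4,201.5),(375.2,222.2)],'side':[(233.6,176.4),(235.7,200.7)]}
C={}
for n in H:
    c=C[n]=cam(n); f=c['frame']
    g=f.max(2); u,v=map(int,H[n]); x0,y0=u-14,v-18
    m=(g[y0:v+19,u-14:u+15]<60).astype(np.uint8); k,l,s,ce=cv2.connectedComponentsWithStats(m)
    for i in range(1,k):
        if s[i,4]>15: print(n,'dark',ce[i]+[x0,y0],s[i]+np.array([x0,y0,0,0,0]))
    hsv=cv2.cvtColor(f,cv2.COLOR_BGR2HSV).astype(int)
    for j,(a,b) in enumerate(Y[n]):
        a,b=int(a),int(b); p=hsv[b-8:b+9,a-10:a+11]; mm=(p[...,1]>130)&(p[...,0]>=22)&(p[...,0]<=36)&(p[...,2]>110)
        r,q=np.nonzero(mm); Y[n][j]=(q.mean()+a-10,r.mean()+b-8); print(n,'yel',Y[n][j],len(r))
Yw=[tri([ray(C['scene'],a),ray(C['side'],b)]) for a,b in [(Y['scene'][0],Y['side'][1]),(Y['scene'][1],Y['side'][0])]]
print('marks',np.round(Yw,4),np.linalg.norm(Yw[0]-Yw[1]))
print('handle rough',tri([ray(C[n],H[n]) for n in H]).round(4))
a=cv2.resize(C['scene']['frame'][180:270,290:410],None,fx=5,fy=5,interpolation=2)
b=cv2.resize(C['side']['frame'][150:240,210:330],None,fx=5,fy=5,interpolation=2)
a=cv2.resize(np.hstack([a,b])[:, :],(800,300)); cv2.imwrite('pics/crop1.png',a)
E
```

```text
scene dark [344.97747748 217.99099099] [339 203  15  27 222]
scene yel (np.float64(340.0882352941176), np.float64(201.35294117647058)) 34
scene yel (np.float64(375.0), np.float64(222.08695652173913)) 46
side yel (np.float64(nan), np.float64(nan)) 0
side yel (np.float64(234.0), np.float64(202.0)) 2
marks [[0.5159 0.1529 0.0719]
 [   nan    nan    nan]] nan
handle rough [0.5817 0.2043 0.1043]<stdin>:14: RuntimeWarning: Mean of empty slice.
  ret = ret.dtype.type(ret / rcount)
```

View pics/crop1.png

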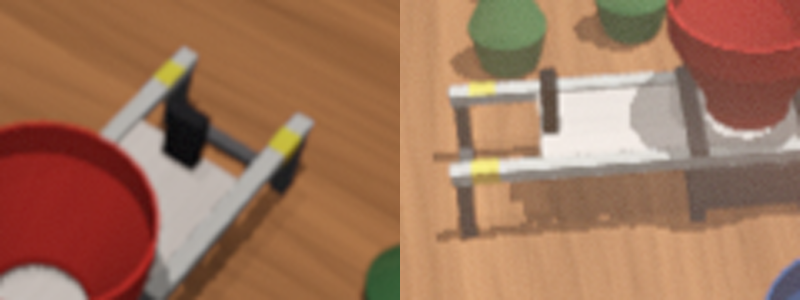

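The crop shows the handle in scene at about (345.8,220.3) and in side at (254.7,180.3). The side marks are at (234.6,176.7) and (235.5,200.4).

```bash
python3 - <<'E'
from h import *
C={n:cam(n) for n in ['scene','side']}
t=lambda a,b: tri([ray(C['scene'],a),ray(C['side'],b)])
m1=t((340.3,201.4),(235.5,200.4)); m2=t((375.1,222.1),(234.6,176.7)); h=t((345.8,220.3),(254.7,180.3))
print(m1.round(4),m2.round(4),np.linalg.norm(m1-m2),h.round(4))
# rectified: fit model pose (x0,y0,z0,yaw,opening) of handle when open 60
from scipy.optimize import least_squares
obs=[('scene',(340.3,201.4),0),('side',(235.5,200.4),0),('scene',(375.1,222.1),1),('side',(234.6,176.7),1),('scene',(345.8,220.3),2),('side',(254.7,180.3),2)]
# funnel rim ellipse centre
for n in C:
    hsv=cv2.cvtColor(C[n]['frame'],cv2.COLOR_BGR2HSV); m=((hsv[...,0]<8)|(hsv[...,0]>174))&(hsv[...,1]>170)&(hsv[...,2]>60)
    m[:130]=0; m=m.astype(np.uint8); 
    k,l,s,ce=cv2.connectedComponentsWithStats(m); i=1+np.argmax(s[1:,4]); print(n,s[i],ce[i].round(1))
    ys,xs=np.nonzero(l==i); C[n]['blob']=(xs.min(),xs.max(),ys.min())
def model(p):
    x,y,z,yaw,q=p; a=np.array([np.cos(yaw),np.sin(yaw),0]); l=np.array([-a[1],a[0],0]); hp=np.array([x,y,z])
    M=hp-a*(0.06-q)
    pts=[M-l*.052+[0,0,-.028],M+l*.052+[0,0,-.028],hp+[0,0,-.0045]]
    F=hp+a*(.175+q); F[2]=z-.028  # funnel
    return pts,F,a
def res(p):
    pts,F,a=model(p); r=[]
    for n,u,i in obs: r+=list(proj(C[n],pts[i])-u)
    # funnel rim silhouette left/right/top
    ang=np.linspace(0,2*np.pi,90)
    for n in C:
        ring=np.array([proj(C[n],[F[0]+.072*np.cos(b),F[1]+.072*np.sin(b),p[5]]) for b in ang])
        L,Rr,T=C[n]['blob']; r+=[ring[:,0].min()-L,ring[:,0].max()-Rr-1,ring[:,1].min()-T]
    return r
f=lambda p:res(p)
_m=model; model=lambda p:_m(p[:5])
s=least_squares(f,[h[0],h[1],h[2],0,.01,.202],loss='soft_l1')
print(s.x.round(4),np.round(s.fun,1)); print(np.sqrt(np.diag(np.linalg.inv(s.jac.T@s.jac))).round(4))
for n in C:
    for r in spotter.recognise('vase_middle',n): print(n,np.round(r['at'],1), onz(C[n],r['at'],.06).round(3))
E
```

```text
[0.5201 0.1549 0.0764] [0.525  0.2604 0.0766] 0.1055921722139167 [0.5819 0.2065 0.1005]
scene [ 268  216   69   70 3287] [302.1 247.2]
side [338 146   2   2   2] [338.5 146.5]
[ 5.811e-01  2.052e-01  1.044e-01 -4.900e-02 -2.000e-04  1.856e-01] [  0.1   0.3  -1.2  -0.6  -0.6   0.2  -1.1  -0.3  -1.1   0.2  -0.8   0.1
  -0.5  -0.6   3.1 -49.1   0.2  -8. ]
[0.0029 0.0014 0.0019 0.0131 0.0033 0.0147]
scene [406.7 312.9] [0.687 0.436 0.06 ]
scene [477.5 294.6] [0.55  0.541 0.06 ]
scene [419.  262.4] [0.552 0.399 0.06 ]
side [236.6 122.9] [0.555 0.57  0.06 ]
side [278.  145.1] [0.681 0.418 0.06 ]
side [240.  154.6] [0.552 0.386 0.06 ]
side [275.7 187.9] [0.645 0.207 0.06 ]
```

The measurements agree. The handle is at about (0.5815, 0.2055, 0.103), yaw about −0.048, gate practically shut. The mark midpoint is at (0.5225, 0.2076), about 59 mm away where 60 mm is expected. Vase is at about (0.552, 0.39), roughly 185 mm from the handle. I'll close the jaws along the gate's x.

Call:
jog_arm --travel '[[14, -15, 0], [28, -30, 0], [28, -30, 0], [28, -30, 0], [28, -30, 0], [28, -30, 0], [28, -30, 0], [28, -30, 0], [28, -30, 0], [28, -30, 0], [28, -30, 0], [28, -30, 0]]' --turn '[[0, 0, 0], [0, 0, 0], [0, 0, 0], [0, 0, 0], [0, 0, 0], [0, 0, 0], [0, 0, 0], [0, 0, 0], [0, 0, 0], [0, 0, 0], [0, 0, 0], [0, 0, 0]]' --jaw '[85, 85, 85, 85, 85, 85, 85, 85, 85, 85, 85, 85]' --grip_force 50

```text
t: 2.1
position: [0.3879, -0.1771, 0.4051]
tcp_rot: [0.99, 0.141, 0.001, 0.0]
ft_force: [0.9, 0.1, -0.1]
finger_gap: 0.085
finger_force: 0.0
```

Call:
jog_arm --travel '[[28, -30, 0], [28, -30, 0], [28, -30, 0], [28, -30, 0], [28, -30, 0], [28, -30, 0], [28, -30, 0], [28, -30, 0], [28, -30, 0], [28, -30, 0], [14, -15, 0], [0, 0, 0]]' --turn '[[0, 0, 0], [0, 0, 0], [0, 0, 0], [0, 0, 0], [0, 0, 0], [0, 0, 0], [0, 0, 0], [0, 0, 0], [0, 0, 0], [0, 0, 0], [0, 0, 0], [0, 0, 0]]' --jaw '[85, 85, 85, 85, 85, 85, 85, 85, 85, 85, 85, 85]'

```text
t: 3.3
position: [0.5822, 0.2085, 0.4046]
tcp_rot: [0.99, 0.143, 0.0, -0.0]
ft_force: [-0.1, 0.1, 0.2]
finger_gap: 0.0854
finger_force: 0.0
```

Call:
jog_arm --travel '[[0, 0, 0], [0, 0, 0], [0, 0, 0], [0, 0, 0], [0, 0, 0], [0, 0, 0], [0, 0, 0], [0, 0, 0], [0, 0, 0], [0, 0, 0]]' --turn '[[0, 0, -0.1377], [0, 0, -0.1377], [0, 0, -0.1377], [0, 0, -0.1377], [0, 0, -0.1377], [0, 0, -0.1377], [0, 0, -0.1377], [0, 0, -0.1377], [0, 0, -0.1377], [0, 0, 0]]' --jaw '[85, 85, 85, 85, 85, 85, 85, 85, 85, 85]'

```text
t: 4.3
position: [0.5812, 0.205, 0.4047]
tcp_rot: [0.724, 0.69, -0.0, 0.0]
ft_force: [-0.1, 0.4, 0.5]
finger_gap: 0.0852
finger_force: 0.0
```

```bash
python3 - <<'E'
from h import *
c=cam('wrist'); f=c['frame'].copy(); print(c['xyz'])
a=np.array([np.cos(-.048),np.sin(-.048),0]); l=np.array([-a[1],a[0],0]); h=np.array([.5815,.2055,.103])
for s in (-1,1):
  for t in (-1,1):
    cv2.circle(f,tuple(int(v) for v in proj(c,h+a*.008*s+l*.015*t+[0,0,.023])),3,(0,255,0),1)
M=h-a*.06
for s in (-1,1): cv2.circle(f,tuple(int(v) for v in proj(c,M+l*.052*s+[0,0,-.028])),4,(255,0,255),1)
cv2.imwrite('pics/w1.png',f)
E
```

```text
[0.58494219 0.28867548 0.37402449]
```

View pics/w1.png

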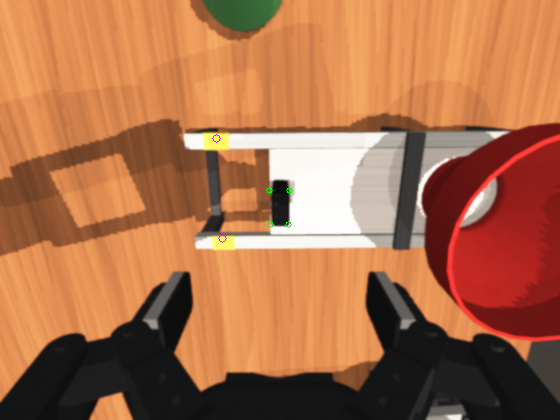

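The wrist view shows the handle at (281,203) and the marks at (216,140) and (223,241). These agree with my prediction to within about 2 mm, so I'll descend and grip.

Call:
jog_arm --travel '[[-2, 1, 20], [0, 0, 35], [0, 0, 35], [0, 0, 30], [0, 0, 17], [0, 0, 8], [0, 0, 0]]' --turn '[[0, 0, 0], [0, 0, 0], [0, 0, 0], [0, 0, 0], [0, 0, 0], [0, 0, 0], [0, 0, 0]]' --jaw '[85, 85, 85, 85, 85, 85, 85]'

```text
t: 5.05
position: [0.5823, 0.2038, 0.2591]
tcp_rot: [0.724, 0.69, -0.001, -0.0]
ft_force: [0.2, -0.4, -0.2]
finger_gap: 0.085
finger_force: 0.0
```

Call:
jog_arm --travel '[[0, 0, 0], [0, 0, 0], [0, 0, 0], [0, 0, 0], [0, 0, 0], [0, 0, 0], [0, 0, 0], [0, 0, 0], [0, 0, 0], [0, 0, 0]]' --turn '[[0, 0, 0], [0, 0, 0], [0, 0, 0], [0, 0, 0], [0, 0, 0], [0, 0, 0], [0, 0, 0], [0, 0, 0], [0, 0, 0], [0, 0, 0]]' --jaw '[60, 40, 30, 24, 20, 16, 12, 10, 10, 10]' --grip_force 50

```text
t: 6.05
position: [0.5823, 0.2042, 0.2601]
tcp_rot: [0.724, 0.69, -0.0, -0.0]
ft_force: [-4.3, 0.0, 5.5]
finger_gap: 0.0155
finger_force: 49.5
```

Call:
jog_arm --travel '[[0, -3, 0], [0, -6, 0], [0, -8, 0], [0, -8, 0], [0, -8, 0], [0, -8, 0], [0, -8, 0], [0, -6, 0], [0, -4, 0], [0, -1, 0], [0, 0, 0], [0, 0, 0]]' --turn '[[0, 0, 0], [0, 0, 0], [0, 0, 0], [0, 0, 0], [0, 0, 0], [0, 0, 0], [0, 0, 0], [0, 0, 0], [0, 0, 0], [0, 0, 0], [0, 0, 0], [0, 0, 0]]' --jaw '[10, 10, 10, 10, 10, 10, 10, 10, 10, 10, 10, 10]'

```text
t: 7.25
position: [0.5242, 0.2065, 0.2601]
tcp_rot: [0.724, 0.69, 0.002, 0.002]
ft_force: [6.1, -1.6, -1.0]
finger_gap: 0.0157
finger_force: 49.8
```

```bash
python3 - <<'E'
from h import *
c=cam('side'); d=cam('scene')
a=cv2.resize(c['frame'][150:240,200:300],(400,360),interpolation=2); b=cv2.resize(d['frame'][170:260,300:400],(400,360),interpolation=2)
cv2.imwrite('pics/c2.png',np.hstack([b,a])); o=robot.get_obs(); print(o['position'],o['ft_force'],o['finger_gap'])
E
```

```text
[0.52425237 0.20648445 0.26013101] [ 6.80499682 -0.899561   -1.42162329] 0.01587280992970343
```

View pics/c2.png

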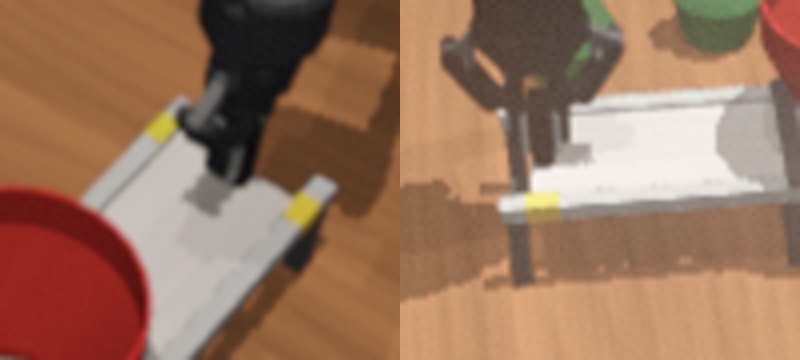

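The gripped handle stands near level with the marks: side handle foot at (542,160), near mark at (541,207). The measured travel was about 58 mm, so I'll pull another 1.5 mm, release and rise.

Call:
jog_arm --travel '[[0, -1.5, 0], [0, 0, 0], [0, 0, 0], [0, 0, 0], [0, 0, 0], [0, 0, 0], [0, 0, 0], [0, 0, 0], [0, 0, 0]]' --turn '[[0, 0, 0], [0, 0, 0], [0, 0, 0], [0, 0, 0], [0, 0, 0], [0, 0, 0], [0, 0, 0], [0, 0, 0], [0, 0, 0]]' --jaw '[10, 10, 20, 35, 50, 65, 80, 80, 80]'

```text
t: 8.25
position: [0.521, 0.207, 0.2597]
tcp_rot: [0.724, 0.69, 0.0, -0.0]
ft_force: [0.1, -0.1, -0.1]
finger_gap: 0.0797
finger_force: 0.0
```

Call:
jog_arm --travel '[[0, 0, -15], [0, 0, -25], [0, 0, -35], [0, 0, -35], [0, 0, -25], [0, 0, -10], [0, 0, 0], [0, 0, 0]]' --turn '[[0, 0, 0], [0, 0, 0], [0, 0, 0], [0, 0, 0], [0, 0, 0], [0, 0, 0], [0, 0, 0], [0, 0, 0]]' --jaw '[80, 80, 80, 80, 80, 80, 80, 80]'

```text
t: 9.05
position: [0.5206, 0.2068, 0.4037]
tcp_rot: [0.724, 0.69, -0.001, -0.0]
ft_force: [0.2, -0.3, -0.1]
finger_gap: 0.0799
finger_force: 0.0
```

```bash
python3 - <<'E'
from h import *
c=cam('wrist'); f=c['frame'].copy(); print(c['xyz'])
a=np.array([np.cos(-.048),np.sin(-.048),0]); l=np.array([-a[1],a[0],0]); M=np.array([.5825,.204,.103])-a*.06
for s in (-1,1):
  for t in (-1,1):
    cv2.circle(f,tuple(int(v) for v in proj(c,M+a*.008*s+l*.015*t+[0,0,.023])),2,(0,255,0),1)
for s in (-1,1): cv2.circle(f,tuple(int(v) for v in proj(c,M+l*.052*s+[0,0,-.028])),3,(255,0,255),1)
cv2.imwrite('pics/w3.png',cv2.resize(f[60:340,140:500],(756,588)))
hsv=cv2.cvtColor(c['frame'],cv2.COLOR_BGR2HSV); m=cv2.inRange(hsv,(24,150,110),(36,255,255)); k,_,s,ce=cv2.connectedComponentsWithStats(m)
for i in range(1,k):
    if s[i,4]>60: print(ce[i],s[i],onz(c,ce[i],.075))
m=(c['frame'].max(2)<45).astype(np.uint8); k,_,s,ce=cv2.connectedComponentsWithStats(m)
for i in range(1,k):
    if s[i,4]>200: print('dk',ce[i],s[i],onz(c,ce[i],.105),onz(c,ce[i],.126))
print(robot.get_obs()['ft_force'])
E
```

```text
[0.52416441 0.29053846 0.3730115 ]
[280.85511364 139.07954545] [269 132  25  17 352] [0.52434812 0.25910017 0.075     ]
[281.54022989 242.02298851] [272 236  21  13 261] [0.52020093 0.15216303 0.075     ]
dk [465.44837758 184.57817109] [453 132  25 115 339] [0.68738082 0.21459771 0.105     ] [0.67459202 0.22054804 0.126     ]
dk [536.47963801 150.24886878] [521 147  33   9 221] [0.74392188 0.24235724 0.105     ] [0.72670282 0.24613248 0.126     ]
dk [283.04261796 202.53272451] [275 181  17  44 657] [0.52374068 0.20551505 0.105     ] [0.52377388 0.21217704 0.126     ]
dk [281.47281036 374.93596712] [    0   271   560   149 36981] [0.51314602 0.00163021 0.105     ] [0.51400936 0.02426757 0.126     ]
[-0.57750414 -0.09053769 -0.6207034 ]
```

View pics/w3.png

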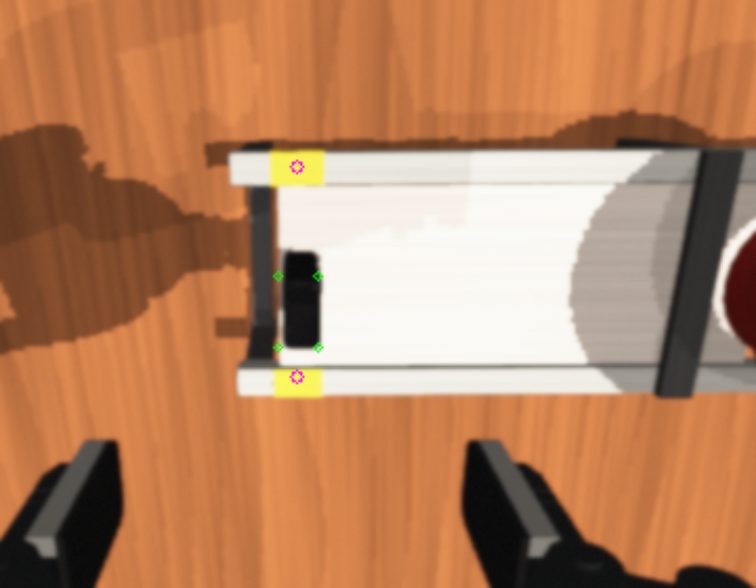

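The wrist view shows the released handle at (283,203), between marks centred at (281,139) and (282,242). That is about 1 mm short of level, within what I can measure. The gripper is clear of everything, so I'll hand in.

```bash
python3 -c "
from plant import robot; print(robot.hand_in())"
```

```text
the job is handed in; nothing more can be done
None
```

I pulled the red gate out until its handle stood level with the yellow marks (about 59 mm by my measurement, against 60 mm asked), let go and handed the job in at about 9 s; the arm went nowhere near the blue gate or the vase.

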